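# Zero the step attenuator and click it up five steps

### The arm

A 7-joint arm with a two-finger parallel gripper is mounted at the origin on the work surface; the furniture and walls round the work are solid. World frame = base frame: x ahead of the robot, y to its left, z up, the work surface at z = 0. Lengths are in m, angles in rad, forces in N, time in s.
With the tool pointing down it reaches from about 0.425 to 0.95 m from the base axis. Payload 4.7 kg.
Tool frame: the origin (TCP) lies on the centre line of the jaws, within the pads' length; the fingertips stand robot.nose_length ahead of it and the grasp point (between the pads) lies 8 mm behind it (robot.nose_length is the distance from the TCP to the fingertips, in m); z points along the fingers, y is the line along which they close (so a half turn about z gives the same grasp; the last joint's range is limited). The gripper opens to 85 mm and grips with 20 to 120 N. Pads are 22 mm wide; open, the fingers measure 114 mm over their backs; the gripper's body (76 mm by 85 mm) begins 54 mm behind the grasp point. The pads swing forward as they close: fully open they stand 13 mm farther back than shut.
Start: joints at [-1.229, 0.469, -0.049, 1.532, 0.024, 1.141, -0.082], TCP at [0.245, 0.629, 0.242] pointing down, gripper open.
Joint ranges: [-2.59, 2.59], [-0.33, 1.99], [-1.39, 1.29], [0.1, 2.45], [-1.04, 4.18], [0.21, 1.99], [-2.66, 2.66]. Speed limits (rad/s): [2.57, 2.57, 3.14, 3.14, 3.14, 3.14, 3.14].

### API

Orientations are given as [roll, pitch, yaw] about the fixed x, y, z axes, in that order (R = Rz(yaw) Ry(pitch) Rx(roll)).
In Python, from plant import robot gives the robot as it stands. Calls block until the motion is done:
- robot.goto(position, orientation): joint-space move of the TCP to a pose.
- robot.move_straight(position, vel=0.15, attitude=None, contact_N=None): straight line of the TCP; attitude=None keeps the orientation; vel is the mean speed in m/s. With contact_N (N) it stops when the force on the tool has changed by that much, and returns True; else False.
- robot.move_joints(angles): joint-space move.
- robot.grip(opening, strength=None): opening from 0.0 (shut) to 1.0 (fully open); strength is the grip in N (None keeps the last); returns when the fingers have stopped.
- robot.sleep(seconds).
- robot.inverse_kinematics(position, orientation): joint angles nearest the present ones, or None.
- robot.sense(): the state.
- robot.grab_frame(name): name is "scene" or "top" or "wrist"; returns a dict with "image" (420x560x3 uint8, red, green, blue), "range_z" (420x560 float32, m along the optical axis (not along the pixel's ray), 0 where there is no reading), "fx", "fy", "cx", "cy" (pixels), "R" (3x3) and "t" (3): a world point X has camera coordinates R X + t. Camera axes: x right, y down, z forward; pixel columns grow to the right and rows downward; lengths in m; the calibration is good to about 2 mm. A picture is of the moment at which its call begins.
A pose or a line that the arm cannot do raises robot.IKError and nothing moves.
- robot.close_job(): hands the job in; it is judged then, once.
The state is a dict: "t": time; "joint_pos": joint angles; "joint_velocities": joint speeds; "effort": joint torques, N m; "tcp_pos": TCP position; "tcp_rot": TCP orientation; "wrist_force": force on the tool from outside, world axes, zero at the start; "torque": the same for the moment, N m; "opening": opening from 0.0 (shut) to 1.0 (fully open); "gripper_force": force on a finger pad.
Only numpy, scipy, OpenCV 4.12 (cv2) and the standard library are available. Lean on these libraries where they do the work, as an engineer would, in place of code of your own. Each camera call takes 0.05 s, during which the arm holds its last target. There are 200 camera calls.

### The job

On the grey bench attenuator, turn the black knob anticlockwise, click by click, until its dial is back at the zero stop, without wrenching it against the stop. Then click it up clockwise by exactly five clicks, never past the fifth, let go, and only then push the green button fully down and let it come up again to store the setting. Leave the solder spool and the circuit board that lie beyond it where they are.

Things in the scene. Friction and masses are not known exactly. Their poses are not given: they have to be found in the camera images.
- attenuator: grey instrument case fixed to the bench, 120 (x) x 220 (y) x 56 mm high; origin at the centre of its underside, z up, -x is the side facing the robot. On its flat top: the knob, axis vertical at x 0, y +50 mm; a green push button at x 0, y -60 mm; a small dark window behind the button. Around the dial six painted marks 18 deg apart: a large white one for zero (at the near right), four thin black ones, and a large green one for five (at the near left); they lie flat
- knob_top (a point): centre of the knob's top face, on the knob's vertical axis, 93 mm above the bench. The knob is a black fluted upright cylinder, 40 mm across and 30 mm high (63 to 93 mm above the bench), with an aluminium disc on top. Below it, with 1 mm gap, lies the dial, a flat black disc 62 mm across whose top is 62 mm above the bench and whose rim thins outward. Grip the knob by its sides from above with the fingers clear of the dial; any yaw will do
- dial (a joint): angle of the click shaft and its dial disc (rad), 0 at zero, growing clockwise seen from above; one click is 0.314 rad (20 to the turn), so five clicks are 1.571. A sprung roller snaps it into each click; a hard stop lies 0.10 rad below zero. It starts two or three clicks above zero
- knob (a joint): twist of knob against dial (rad), positive clockwise from above. A soft rubber coupling, 0.26 N m/rad: the shaft stays in its click until the knob is wound about 0.42 rad ahead (0.11 N m), then jumps one click, easing the twist by 0.314; each next click takes 0.31 rad more of the knob. Let go, the knob springs back to 0, the dial stays in its click. Over 0.9 rad (0.23 N m) spoils it
- index (a point): tip of the red index line on the rim of the dial, 31 mm from the knob's axis, 62 mm above the bench; it turns with the dial and points at the marks on the case
- store (a joint): travel of the green push button (m): 0 up, 0.006 fully down; springs back; 1.5 N starts it, 5 N holds it down
- store_top (a point): centre of the top of the green round button, 26 mm across; 78 mm above the bench when up, in a black collar 42 mm across whose top is 68 mm above the bench
- calibrator: big blue box of equipment behind the attenuator, fixed, 0.235 m high; its long face toward the robot runs at about -60 deg to the x axis, 0.1 m or more from the knob, and grey units stacked on it, flush with that face, reach 0.47 m: keep the arm and gripper clear of them (go over at 0.55 m or round the front)
- solder_spool: spool of solder wire standing on the bench, 64 mm across, 50 mm high; bystander, origin at the centre of its underside
- sensor_board: small green circuit board with a blue connector lying on the bench, 30 x 65 x 13 mm; bystander, origin at the centre of its underside

How it is judged:
On the way, in this order (a step that is already met when the one before it is completed fails the run):
1. the dial is wound back to zero (value of joint dial below 0.12 rad), for 0.2 s.
2. the dial rests at five clicks with the knob let go (value of joint dial between 1.47 and 1.67 rad and contact force between each of the arm, the fingers and knob below 0.1 N), for 0.2 s.
3. the green button is fully down (value of joint store above 0.005 m), for 0.05 s.
At the end, for the whole second after the job is handed in: The dial rests at five clicks from zero (1.571 rad, within 0.10), the knob is let go and sprung back (twist within 0.12 rad of 0), and the green button is up again (within 1 mm) (value of joint dial between 1.47 and 1.67 rad and value of joint knob between -0.12 and 0.12 rad and value of joint store below 0.001 m); the robot touches nothing.
It fails at once if the dial runs past the fifth click (value of joint dial above 1.76 rad).
It fails at once if the knob is wrenched: more than 0.9 rad of twist (0.23 N m) in the coupling (value of joint knob above 0.9 rad or value of joint knob below -0.9 rad).
It fails at once if the green button is pushed (over 3 mm) while the dial is not at five clicks (value of joint store above 0.003 m and (value of joint dial below 1.45 rad or value of joint dial above 1.69 rad)).
It fails at once if the solder spool or circuit board is moved by more than 3 cm (distance of any of solder_spool, sensor_board from where it was at the start of the episode above 0.03 m).
It also fails if it takes over 72 s, if anything falls off the work surface, if the arm or the gripper's body presses on something with over 40 N, if the wrist force passes 120 N, or if a joint passes its speed limit or range.

## Working session

There is one attempt and no reset: what is moved stays moved. The work goes in short steps, each a Python script; the robot and the scene stay as the last script left them, time stands still between calls to the robot, and variables do not carry over. Pictures are saved under pics/ and viewed, at most 10 in all, crops included, and the job is handed in when it is done.

```bash
mkdir -p pics; ls; python3 - <<'E'
from plant import robot
import cv2,numpy as np
a=[]
for n in("scene","top"):
    f=robot.grab_frame(n);np.savez(f"pics/{n}.npz",**f)
    cv2.imwrite(f"pics/{n}.png",f["image"][...,::-1])
print(robot.sense(),robot.nose_length)
E
```

```text
pics
{'t': 0.1, 'joint_pos': array([-1.2289075 ,  0.46938538, -0.04860706,  1.53355519,  0.02409791,
        1.1410028 , -0.08229179]), 'joint_velocities': array([ 2.04891971e-03, -1.35656597e-03, -5.29893487e-04, -3.33635184e-03,
       -1.13185376e-04,  5.06436505e-06,  6.70708160e-04]), 'effort': array([ 1.13685062e-03, -5.11512136e+01, -4.68290818e-02, -2.38391823e+01,
        1.07869471e-02,  4.34331101e-03, -1.03197263e-05]), 'tcp_pos': array([0.24438532, 0.62867275, 0.24135796]), 'tcp_rot': array([-3.13982819e+00,  5.34120524e-05,  2.77085060e+00]), 'wrist_force': array([ 1.00561752,  0.56834349, -0.05656438]), 'torque': array([-0.0068889 ,  0.02779171, -0.02831281]), 'gripper_force': 0.0, 'opening': 0.9990032362341013} 0.011
```

View pics/top.png

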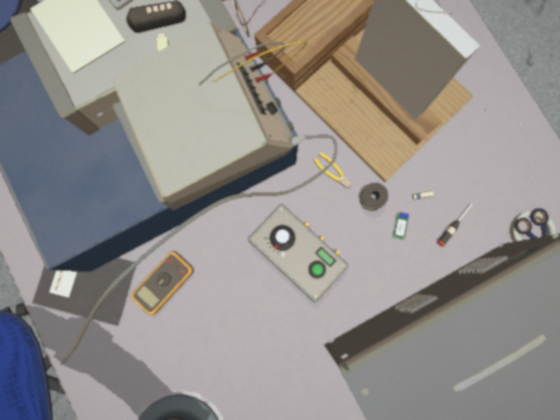

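View pics/scene.png

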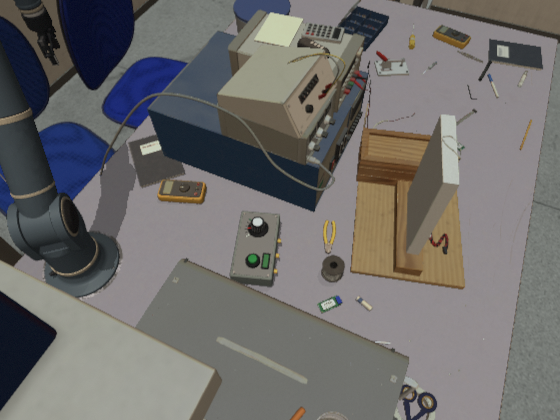

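The top view shows the knob at about (282,236), the button at (317,269), the calibrator to the upper left of the knob, and the spool at (373,196). Next I'll localise them and enlarge the dial.

```bash
cat > h.py <<'E'
import numpy as np,cv2
def ray(f,u,v,z):
    "world point on pixel (u,v) ray at world height z"
    R,t=f["R"],f["t"]; c=-R.T@t
    d=R.T@np.array([(u-f["cx"])/f["fx"],(v-f["cy"])/f["fy"],1.])
    return c+d*(z-c[2])/d[2]
def proj(f,X):
    p=f["R"]@np.asarray(X,float)+f["t"]; return p[:2]/p[2]*[f["fx"],f["fy"]]+[f["cx"],f["cy"]]
E
python3 - <<'E'
from h import *
for n,k,b,c in(("top",(282,236),(317,269),(240,195)),("scene",(258,222),(253,260),(225,200))):
    f=dict(np.load(f"pics/{n}.npz"))
    print(n,f["fx"],-f["R"].T@f["t"],ray(f,*k,.093),ray(f,*b,.078),f["range_z"][k[1],k[0]])
    im=f["image"][c[1]:c[1]+110,c[0]:c[0]+120,::-1]
    cv2.imwrite(f"pics/{n}_c.png",cv2.resize(im,None,fx=5,fy=5,interpolation=cv2.INTER_CUBIC))
E
```

```text
top 484.5278237452211 [ 0.3753486  -0.23041238  1.19932878] [ 0.47878356 -0.22968437  0.093     ] [ 0.40638732 -0.31219893  0.078     ] 1.1088784
scene 419.00450420500084 [ 0.16773837 -0.79882637  1.13003477] [ 0.47883464 -0.23284799  0.093     ] [ 0.40325974 -0.3204376   0.078     ] 1.219073
```

View pics/top_c.png

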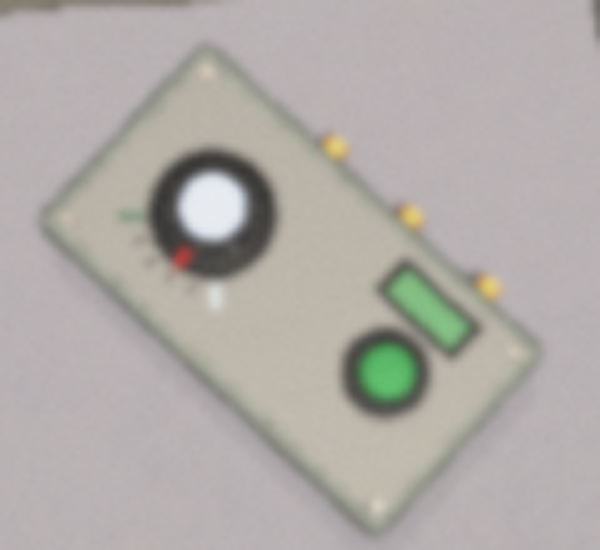

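```bash
python3 - <<'E'
from h import *
from plant import robot
f=dict(np.load("pics/top.npz"))
k=ray(f,282.0,235.9,.093);b=ray(f,317.0,269.3,.078);print("knob",k,"dial",ray(f,282.0,237.2,.062),"btn",b,np.hypot(*(k-b)[:2]))
print("calib corners",[ray(f,*p,.235).round(3) for p in((50,272),(297,150))],[ray(f,*p,.47).round(3) for p in((165,207),(295,148))])
print("spool",ray(f,374,196,.05),"base px",proj(f,[0,0,0]),"laptop-like",[ray(f,*p,z).round(3) for p,z in(((330,345),.0),((330,345),.2))],f["range_z"][380,400])
s=robot.sense();print(robot.inverse_kinematics(s["tcp_pos"],s["tcp_rot"]))
for z in(.6,.3,.08):
  for y in np.arange(-3,3.2,.5):
    q=robot.inverse_kinematics([k[0],k[1],z],[np.pi,0,y]); print(z,y,None if q is None else np.round(q,2))
# height map stats: tallest points within region
Z=f["range_z"];v,u=np.nonzero(Z>0);z=Z[v,u]
P=(np.c_[(u-f["cx"])/f["fx"]*z,(v-f["cy"])/f["fy"]*z,z]-f["t"])@f["R"]
for x in np.arange(-.1,1,.1):
  print(round(x,1),[ (lambda m: round(float(P[m,2].max()),2) if m.any() else None)((abs(P[:,0]-x)<.05)&(abs(P[:,1]-y)<.05)) for y in np.arange(-.7,.75,.1)])
E
```

```text
knob [ 0.47901302 -0.22967798  0.093     ] dial [ 0.47885238 -0.22974277  0.062     ] btn [ 0.40570317 -0.31221052  0.078     ] 0.11039000660766926
calib corners [array([0.382, 0.224, 0.235]), array([ 0.643, -0.256,  0.235])] [array([ 0.483, -0.051,  0.47 ]), array([ 0.581, -0.246,  0.47 ])]
spool [ 0.58565644 -0.44885738  0.05      ] base px [177.52974959 442.1323769 ] laptop-like [array([ 0.228, -0.352,  0.   ]), array([ 0.253, -0.332,  0.2  ])] 0.842647
[-1.22889834  0.46938584 -0.0486203   1.53355457  0.02410451  1.14100329
 -0.08229719]
0.6 -3.0 [ 0.07  0.13  0.36  1.22 -0.05  1.8   2.13]
0.6 -2.5 [ 1.2   0.3  -1.18  1.16  0.29  1.86  2.33]
0.6 -2.0 None
0.6 -1.5 [-0.49  0.19  1.11  1.24 -0.18  1.81 -2.51]
0.6 -1.0 [-0.49  0.19  1.11  1.24 -0.18  1.81 -2.01]
0.6 -0.5 [-0.49  0.19  1.11  1.24 -0.18  1.81 -1.51]
0.6 0.0 [-0.57  0.23  1.26  1.24 -0.23  1.82 -0.95]
0.6 0.5 [ 0.06  0.13  0.37  1.22 -0.05  1.8  -0.65]
0.6 1.0 [ 0.06  0.13  0.37  1.22 -0.05  1.8  -0.15]
0.6 1.5 [ 0.07  0.13  0.36  1.22 -0.05  1.8   0.35]
0.6 2.0 [ 0.07  0.13  0.36  1.22 -0.05  1.8   0.85]
0.6 2.5 [ 0.0
[... 1818 characters left out ...]
, 0.24, 0.07, 0.0, -0.21, -0.21, -0.7]
0.3 [0.34, 0.34, 0.33, 0.33, 0.06, 0.01, 0.01, 0.43, 0.42, 0.26, 0.02, 0.01, -0.22, -0.21, -0.69]
0.4 [0.33, 0.33, 0.32, 0.06, 0.08, 0.06, 0.45, 0.46, 0.24, 0.24, 0.24, 0.01, 0.01, None, None]
0.5 [0.32, 0.03, 0.02, 0.05, 0.31, 0.41, 0.45, 0.43, 0.24, 0.24, 0.24, 0.01, 0.01, None, None]
0.6 [0.02, 0.02, 0.06, 0.06, 0.3, 0.47, 0.47, 0.44, 0.37, 0.24, 0.24, 0.24, 0.01, None, None]
0.7 [0.01, 0.07, 0.07, 0.03, 0.56, 0.56, 0.52, 0.45, 0.43, 0.38, 0.24, 0.24, None, None, None]
0.8 [0.03, 0.4, 0.4, 0.07, 0.03, 0.43, 0.47, 0.45, 0.4, 0.38, 0.38, 0.24, None, None, None]
0.9 [0.03, 0.03, 0.41, 0.4, 0.14, 0.23, 0.38, 0.4, 0.39, 0.38, 0.37, 0.29, None, None, None]
```

```bash
python3 - <<'E'
from h import *
from plant import robot
s=robot.sense()
robot.goto([s["tcp_pos"][0]*.85,s["tcp_pos"][1]*.85,.62],[np.pi,0,s["tcp_rot"][2]])
q=robot.sense()["joint_pos"].copy();print(q.round(3)); 
q[0]=.43; robot.move_joints(q)
print(robot.sense()["tcp_pos"],robot.sense()["tcp_rot"])
robot.goto([.479,-.2297,.62],[np.pi,0,1.35]); print(robot.sense()["joint_pos"].round(3))
robot.move_straight([.479,-.2297,.30],vel=.2); s=robot.sense();print(s["joint_pos"].round(3),s["tcp_pos"],s["t"],s["wrist_force"])
f=robot.grab_frame("wrist");np.savez("pics/w.npz",**f);cv2.imwrite("pics/w.png",f["image"][...,::-1])
print(-f["R"].T@f["t"],proj(f,[.479,-.2297,.093]),proj(f,[.4057,-.3122,.078]))
E
```

```text
[-1.245  0.232 -0.04   1.043  0.01   1.87  -0.082]
[ 0.51065366 -0.26148332  0.6180608 ] [-3.13825641e+00 -1.01708976e-04  1.09758905e+00]
[ 0.435  0.148 -0.087  1.14   0.013  1.852  0.134]
[ 0.457  0.189 -0.104  1.792  0.021  1.16   0.126] [ 0.4795682  -0.22991571  0.30091749] 6.6167 [-0.43143057  0.13201156 -0.61854148]
[ 0.49376296 -0.16206639  0.43079441] [271.65436633 188.3158235 ] [230.54949528 259.00932651]
```

View pics/w.png

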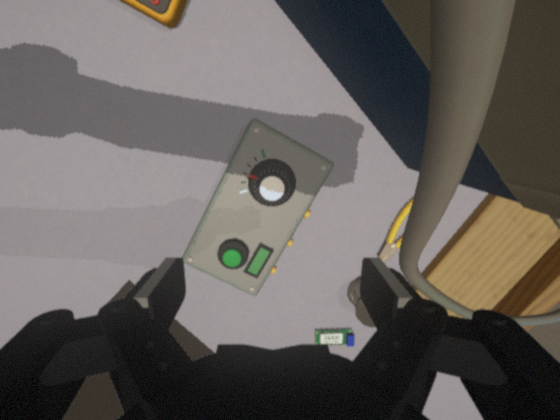

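The wrist view puts the knob at (272,188) and the button at (232,258), which matches the prediction within about 1 px. A cable appears at right, around (460,100), so I'll check its clearance before descending.

```bash
python3 - <<'E'
from h import *
f=dict(np.load("pics/w.npz"));Z=f["range_z"];k=np.array([.479,-.2297])
v,u=np.nonzero(Z>0);z=Z[v,u]
P=(np.c_[(u-f["cx"])/f["fx"]*z,(v-f["cy"])/f["fy"]*z,z]-f["t"])@f["R"]
m=v<250
d=np.hypot(*(P[:,:2]-k).T)
for a,b in((.1,.15),(.15,.2),(.2,.25),(.25,.3),(.3,.4),(.4,.5)):
    w=m&(P[:,2]>a)&(P[:,2]<b)
    if w.any(): i=np.argmin(np.where(w,d,9)); print(a,b,d[i],P[i],u[i],v[i])
for p in((460,100),(425,230),(480,30)):
    i=np.argmin((u-p[0])**2+(v-p[1])**2);print(p,P[i],d[i])
E
```

```text
0.1 0.15 0.1487310973811213 [ 0.61004773 -0.15936203  0.11835632] 385 97
0.15 0.2 0.1483931321427649 [ 0.60682851 -0.15433161  0.18986903] 415 82
0.2 0.25 0.14627175374013984 [ 0.62511855 -0.22300716  0.24980719] 500 178
0.25 0.3 0.12812162883130612 [ 0.59343488 -0.17208221  0.2970104 ] 505 97
0.3 0.4 0.05188774231715552 [ 0.52682878 -0.20958171  0.34004696] 400 249
(460, 100) [ 0.59684113 -0.17603157  0.28170457] 0.12948680246537794
(425, 230) [ 0.52451504 -0.19348652  0.36390116] 0.05816386162245952
(480, 30) [ 0.58261569 -0.14935586  0.31320546] 0.1311159490502858
```

```bash
python3 - <<'E'
from h import *
for n,pts in(("w",((480,30),(460,100),(440,160),(420,210),(412,235),(407,260),(430,285),(470,300))),("top",((335,150),(330,165),(310,182),(280,192),(240,196),(205,212),(315,137)))):
    f=dict(np.load(f"pics/{n}.npz"));Z=f["range_z"]
    for u,v in pts:
        z=Z[v-2:v+3,u-2:u+3];z=z[z>0]
        if z.size==0: print(n,u,v,'none');continue
        z=np.median(z);P=f["R"].T@(np.array([(u-f["cx"])/f["fx"]*z,(v-f["cy"])/f["fy"]*z,z])-f["t"])
        print(n,u,v,P.round(3),np.hypot(*(P[:2]-[.479,-.2297])).round(3))
E
```

```text
w 480 30 none
w 460 100 none
w 440 160 none
w 420 210 [ 0.521 -0.186  0.37 ] 0.061
w 412 235 [ 0.524 -0.197  0.357] 0.056
w 407 260 [ 0.529 -0.215  0.338] 0.052
w 430 285 [ 0.555 -0.254  0.298] 0.08
w 470 300 [ 0.742 -0.488  0.022] 0.368
top 335 150 [ 0.641 -0.332  0.251] 0.192
top 330 165 [ 0.609 -0.322  0.252] 0.16
top 310 182 [ 0.625 -0.296  0.003] 0.161
top 280 192 [ 0.538 -0.224  0.327] 0.059
top 240 196 [ 0.515 -0.158  0.4  ] 0.08
top 205 212 [ 0.483 -0.105  0.429] 0.124
top 315 137 [ 0.663 -0.29   0.264] 0.194
```

The top and wrist depth agree that a cable hangs about 5 cm from the knob axis at z of about 0.34. I'll turn the camera away from it before descending, then descend guarded and turn back when low.

```bash
cat >> h.py <<'E'
K=np.array([.479,-.2297])
def turn(robot,q7,step=.15):
    q=robot.sense()["joint_pos"].copy() if not hasattr(turn,"q") else turn.q.copy()
    for a in np.linspace(q[6],q7,max(2,int(abs(q7-q[6])/step)+1))[1:]:
        q[6]=a; robot.move_joints(q)
def show(robot,m=""):
    s=robot.sense();print(m,"t",round(s["t"],2),"p",s["tcp_pos"].round(4),"q7",s["joint_pos"][6].round(3),"F",s["wrist_force"].round(1),"M",s["torque"].round(3),"g",round(s["gripper_force"],1),"o",round(s["opening"],3)); return s
E
python3 - <<'E'
from h import *
from plant import robot
robot.move_straight([*K,.5],vel=.25)
q=robot.sense()["joint_pos"].copy();q[6]=2.45;robot.move_joints(q);show(robot)
for z in(.36,.3,.24,.18,.125):
    hit=robot.move_straight([*K,z],vel=.1,contact_N=8); s=show(robot,hit); print(s["effort"].round(1))
    if hit: break
else:
    q=s["joint_pos"].copy();q[6]=.2;robot.move_joints(q);s=show(robot);print(s["joint_pos"].round(3),s["tcp_rot"])
    f=robot.grab_frame("wrist");np.savez("pics/w2.npz",**f);cv2.imwrite("pics/w2.png",f["image"][...,::-1]);print(proj(f,[*K,.093]))
    f=robot.grab_frame("top");cv2.imwrite("pics/t2.png",f["image"][...,::-1])
E
```

```text
t 9.61 p [ 0.4785 -0.2295  0.4984] q7 2.45 F [-0.7 -0.3 -0.6] M [ 0.023 -0.095 -0.056] g 0.0 o 1.001
False t 11.14 p [ 0.4793 -0.2298  0.3607] q7 2.445 F [-0.1 -0.8 -1. ] M [0.032 0.033 0.003] g 0.0 o 0.997
[  0.  -34.1  -0.2 -25.    0.    0.   -0. ]
False t 11.89 p [ 0.4794 -0.2298  0.3006] q7 2.44 F [-0.7 -0.   0.1] M [0.011 0.001 0.007] g 0.0 o 1.001
[  0.  -34.8  -0.3 -23.6   0.    0.   -0. ]
False t 12.64 p [ 0.4795 -0.2299  0.2406] q7 2.433 F [-0.1  0.1 -0.3] M [ 0.062 -0.015 -0.027] g 0.0 o 1.001
[  0.  -36.3  -0.3 -22.1   0.    0.   -0. ]
False t 13.39 p [ 0.4795 -0.2299  0.1806] q7 2.423 F [ 0.2 -0.1  0.2] M [-0.026 -0.04   0.003] g 0.0 o 1.001
[ -0.  -38.1  -0.4 -20.1   0.    0.   -0. ]
False t 14.09 p [ 0.4794 -0.2299  0.1254] q7 2.411 F [-0.1  0.2 -0.4] M [ 0.011  0.002 -0.067] g 0.0 o 0.999
[ -0.  -40.   -0.4 -18.    0.    0.   -0. ]
 t 16.0 p [ 0.4795 -0.2299  0.1256] q7 0.2 F [-0.2 -0.2 -0.9] M [ 0.021  0.006 -0.017] g 0.0 o 0.999
[ 0.449  0.379 -0.101  1.984  0.053  0.782  0.2  ] [-3.14046278e+00 -3.08103291e-04  1.45342252e+00]
[272.17635775 247.94879153]
```

View pics/w2.png

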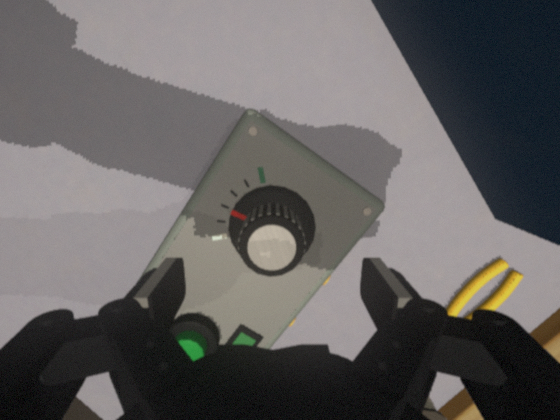

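The knob's top face is at (272,247), as predicted, and the red index at (238,215) points to the second mark, so the dial is two clicks up. I'll measure the dial from the red index, then grip and wind back.

```bash
cat >> h.py <<'E'
def bearing(f):
    "world bearing (rad) of the red index about the knob axis"
    i=f["image"].astype(int); m=(i[...,0]>90)&(i[...,0]>2*i[...,1])&(i[...,0]>2*i[...,2])
    u0,v0=proj(f,[*K,.062]); v,u=np.nonzero(m); n=np.hypot(u-u0,v-v0)<75
    if n.sum()<5: return None
    p=ray(f,u[n].mean(),v[n].mean(),.062)[:2]-K; return np.arctan2(p[1],p[0]),np.hypot(*p),n.sum()
B0=None
def dial(robot,n=None):
    "dial angle, from the picture of the start (two clicks)"
    b0=bearing(dict(np.load("pics/w2.npz")))[0]; f=robot.grab_frame("wrist")
    if n: cv2.imwrite(n,f["image"][...,::-1])
    b=bearing(f); return None if b is None else (round(float((b0-b[0]+np.pi)%(2*np.pi)-np.pi+.628),3),round(float(b[1]),4),int(b[2]))
E
python3 - <<'E'
from h import *
from plant import robot
print(bearing(dict(np.load("pics/w2.npz"))))
print(robot.move_straight([*K,.0795],vel=.06,contact_N=8));show(robot)
robot.grip(0.0,40);s=show(robot,"gripped");print(dial(robot,"pics/g.png"))
turn.q=s["joint_pos"].copy(); q0=turn.q[6]
np.save("q.npy",turn.q)
for d in(.2,.4,.5):
    turn(robot,q0+d,.1);robot.sleep(.15);show(robot,d);print(dial(robot))
E
```

```text
(np.float64(2.57641667788543), np.float64(0.02608630951011793), np.int64(80))
False
 t 17.02 p [ 0.4793 -0.2298  0.0797] q7 0.189 F [ 0.7  0.3 -0. ] M [ 0.04  -0.054  0.048] g 0.0 o 1.0
gripped t 17.52 p [ 0.4789 -0.2298  0.08  ] q7 0.189 F [-1.7  1.1  5.2] M [ 0.116  0.414 -0.014] g 39.9 o 0.45
(0.633, 0.026, 130)
0.2 t 18.22 p [ 0.4788 -0.2297  0.0801] q7 0.387 F [-2.4 -0.1  3. ] M [ 0.101  0.343 -0.063] g 41.1 o 0.449
(0.627, 0.0262, 131)
0.4 t 19.18 p [ 0.4787 -0.2298  0.08  ] q7 0.586 F [-3.3  0.5  5.4] M [ 0.115  0.638 -0.119] g 41.2 o 0.45
(0.619, 0.0262, 129)
0.5 t 20.77 p [ 0.4787 -0.2298  0.0801] q7 0.691 F [-3.5  0.6  5.8] M [ 0.156  0.62  -0.076] g 41.3 o 0.447
(0.319, 0.0262, 131)
```

The first click down is confirmed: the dial reads 0.32. I'll continue to zero, then go up.

```bash
python3 - <<'E'
from h import *
from plant import robot
turn.q=np.load("q.npy");q0=turn.q[6];turn.q[6]=robot.sense()["joint_pos"][6]
def to(d,w=.15):
    turn(robot,q0+d,.2);turn.q[6]=q0+d;robot.sleep(w);show(robot,d);r=dial(robot);print(r);return r
for d in(.7,.8,.86):
    r=to(d)
    if r[0]<.1: break
assert r[0]<.1
robot.sleep(.25)
# dial zero with relaxed knob is at d=.628; clicks upward expected near d=.628-.42-.314k
for k,d in enumerate((.15,-.17,-.48),1):
    r=to(d)
    if abs(r[0]-.314*k)>.12: print("unexpected",k);break
E
```

```text
0.7 t 21.28 p [ 0.4786 -0.2299  0.08  ] q7 0.891 F [-3.2 -0.3  5.5] M [ 0.07   0.661 -0.109] g 41.3 o 0.451
(0.306, 0.0264, 132)
0.8 t 21.73 p [ 0.4786 -0.2299  0.08  ] q7 0.991 F [-2.7  0.7  5.5] M [ 0.068  0.7   -0.018] g 41.3 o 0.452
(0.01, 0.0263, 133)
0.15 t 23.16 p [ 0.4789 -0.2297  0.0801] q7 0.343 F [-2.5  0.2  4.6] M [0.159 0.553 0.063] g 41.3 o 0.453
(0.348, 0.0268, 88)
-0.17 t 23.77 p [ 0.4791 -0.2297  0.0801] q7 0.022 F [-1.5  0.5  4.3] M [0.158 0.44  0.075] g 41.2 o 0.45
(0.657, 0.0268, 82)
-0.48 t 24.37 p [ 0.4791 -0.2299  0.0801] q7 -0.289 F [-0.5  1.1  5.4] M [0.053 0.226 0.056] g 41.2 o 0.45
(0.967, 0.0267, 83)
```

```bash
python3 - <<'E'
from h import *
from plant import robot
turn.q=np.load("q.npy");q0=turn.q[6];turn.q[6]=robot.sense()["joint_pos"][6]
def to(d,w=.15):
    turn(robot,q0+d,.2);turn.q[6]=q0+d;robot.sleep(w);show(robot,d);r=dial(robot);print(r);return r
r=to(-.79)
if abs(r[0]-1.257)<.13:
    for d in(-1.08,-1.13,-1.18):
        r=to(d)
        if r[0]>1.45: break
    if r[0]>1.45:
        to(-.943)          # untwist before letting go
        robot.grip(1.0,40);robot.sleep(.4);show(robot,"open");print(dial(robot,"pics/five.png"))
E
```

```text
-0.79 t 24.97 p [ 0.4793 -0.2299  0.0801] q7 -0.599 F [0.3 0.1 3.5] M [-0.115 -0.027  0.06 ] g 41.1 o 0.451
(1.279, 0.0265, 89)
-1.08 t 25.55 p [ 0.4794 -0.23    0.0801] q7 -0.889 F [ 1.3 -0.1  0.7] M [-0.292 -0.295 -0.02 ] g 41.0 o 0.453
(1.584, 0.026, 105)
-0.943 t 26.01 p [ 0.4793 -0.23    0.0801] q7 -0.756 F [ 2.4 -2.1  0.3] M [-0.429 -0.629  0.017] g 40.9 o 0.453
(1.571, 0.0254, 134)
open t 26.98 p [ 0.4789 -0.2297  0.08  ] q7 -0.754 F [0.  0.8 0.6] M [-0.04  -0.034 -0.025] g 0.0 o 1.0
(1.57, 0.0255, 128)
```

View pics/five.png

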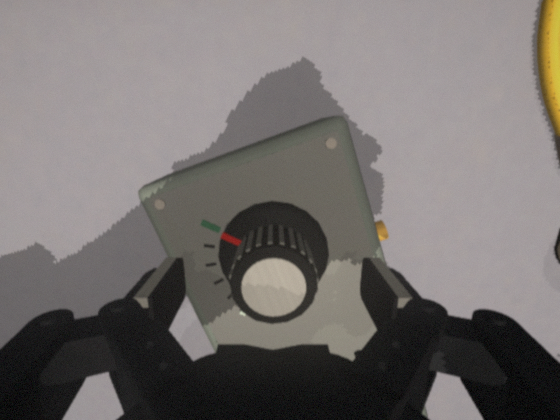

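The index at (231,239) points at the green mark (211,226), and the dial reads 1.57 with the knob released. Next is the button.

```bash
python3 - <<'E'
from h import *
from plant import robot
B=[.4057,-.3122]
robot.move_straight([*K,.125],vel=.1)
robot.move_straight([*B,.125],vel=.12)
robot.grip(0.0,30);show(robot)
robot.move_straight([*B,.095],vel=.06)
print(robot.move_straight([*B,.0785],vel=.02,contact_N=12));robot.sleep(.3);s=show(robot,"press")
z=s["tcp_pos"][2]
f=robot.grab_frame("scene");cv2.imwrite("pics/press.png",cv2.resize(f["image"][180:300,190:340,::-1],None,fx=5,fy=5))
E
```

```text
t 29.47 p [ 0.4057 -0.3122  0.125 ] q7 -0.523 F [-0.9 -0.2 -0.3] M [ 0.004  0.009 -0.027] g 0.0 o -0.001
True
press t 31.05 p [ 0.406  -0.3124  0.0831] q7 -0.531 F [0.5 0.3 6.4] M [0.202 0.166 0.034] g 3.3 o -0.002
```

```bash
python3 - <<'E'
from h import *
from plant import robot
B=[.4057,-.3122]
print(robot.move_straight([*B,.0805],vel=.02,contact_N=12));robot.sleep(.2);show(robot,"press")
robot.move_straight([*B,.13],vel=.1);robot.sleep(.3);show(robot,"up")
robot.move_straight([*B,.22],vel=.15)
f=robot.grab_frame("wrist");cv2.imwrite("pics/end.png",f["image"][...,::-1]);print(bearing(f), dial(robot))
E
```

```text
False
press t 31.55 p [ 0.4061 -0.3125  0.0828] q7 -0.531 F [-4.9  3.3 21.2] M [0.816 1.108 0.033] g 10.8 o -0.003
up t 32.49 p [ 0.4055 -0.312   0.1294] q7 -0.522 F [ 1.  -0.5 -0.3] M [-0.025  0.003  0.08 ] g 0.0 o 0.001
(np.float64(1.6562046529732573), np.float64(0.028375116528436634), np.int64(16)) (1.542, 0.0284, 18)
```

View pics/end.png

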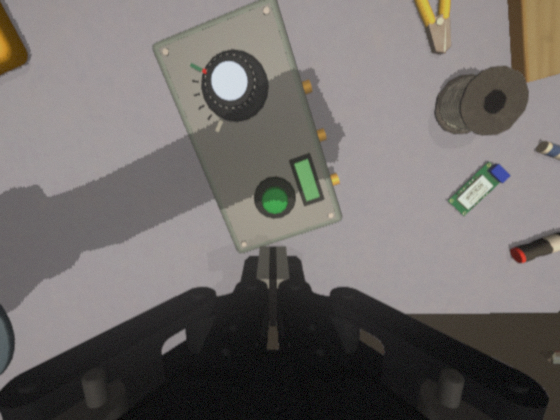

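The end picture shows the index at (206,71) on the green mark. The button at (275,200) is up, it bottomed out firmly at 21 N, and the spool and board are undisturbed. I'm handing the job in.

```bash
python3 -c "
from plant import robot
print(robot.close_job())"
```

```text
the job is handed in; nothing more can be done
None
```

The job is handed in: I wound the dial back to zero, clicked it up exactly five (last read 1.54 rad, index on the green mark), let go, then pushed the green button fully down and let it come up, and left the spool and board untouched; the judge's verdict was not shown.

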